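# Fit a cutter in the trim router

### The arm

A 7-joint arm with a two-finger parallel gripper is mounted at the origin on the work surface. World frame = base frame: x ahead of the robot, y to its left, z up, the work surface at z = 0. Lengths are in mm, angles in rad, forces in N, time in s.
With the tool pointing down it reaches from about 400 to 875 mm from the base axis. Payload 4.4 kg.
Tool frame: the origin (TCP) lies midway between the tips of the shut fingers; the grasp point (between the pads) lies 19 mm behind it (ctrl.grip_point_offset is the distance from the TCP to the grasp point, in mm); z points along the fingers, x is the direction in which the jaws open and shut, and the axes are right-handed (so a half turn about z gives the same grasp; the last joint's range is limited). The gripper opens to 85 mm and grips with 20 to 120 N. Pads are 22 mm wide; open, the fingers measure 114 mm over their backs; the gripper's body (76 mm by 85 mm) begins 54 mm behind the grasp point. The pads swing forward as they close: fully open they stand 13 mm farther back than shut.
Start: joints at [1.091, 0.628, 0.038, 1.517, -0.027, 0.996, -0.02], TCP at [261.388, -595.142, 231.313] pointing down, gripper open.
Joint ranges: [-3.06, 3.06], [-0.37, 2.12], [-1.25, 1.32], [0.18, 2.47], [-1.1, 4.24], [0.23, 1.98], [-2.94, 2.94]. Speed limits (rad/s): [2.57, 2.57, 3.14, 3.14, 3.14, 3.14, 3.14].

### API

Orientations are given as [roll, pitch, yaw] about the fixed x, y, z axes, in that order (R = Rz(yaw) Ry(pitch) Rx(roll)).
In Python, from cell import ctrl, viewer gives the robot as it stands.
- The arm moves only by the tool apply_moves, never from a script. Its argument "series" is a list that holds one entry, the list of rows, each a list of 6 numbers: the shift along the tool's x, y, z normalised to -1 to 1, where 1 is 50 mm, then the turn, a rotation vector about the tool's x, y, z normalised to -1 to 1, where 1 is 6 degrees. In form: [[[tx, ty, tz, rx, ry, rz], ...]]. A call has exactly 5 rows; each row shifts and turns the commanded pose from where the row before left it, along the tool's axes as they then stand; what a row does not reach is not made up. A row lasts 1/8 s, in which the tool goes at most 62.5 mm and 10.7 degrees, less where a joint would pass 70% of its speed; a pose out of reach is approached as far as the arm can. A call with a number of a shift or a turn outside -1 to 1 is refused whole. A call with a gripper value outside its range is refused whole. "claw" is the gripper command: -1 is shut, 1 is fully open, values between are in proportion, set as the call begins (left out, the last holds). The fingers move at their own pace and stop on an object; the grip force is fixed at half the most. Time passes only in rows, so rows that do not move let the fingers close, or fill a call up. It gives the time, the measured TCP pose, the force and the opening at its end, in the units of the state.
- ctrl.read_state(): the state, without advancing time (a new reading comes with each control period).
- viewer.get_image(name): name is "scene" or "top"; returns the picture (384x512x3 uint8, blue, green, red); there is no depth.
- viewer.camera_info(name): a dict with "K" (3x3 intrinsics, pixels), "distortion" ([k1, k2, p1, p2, k3] as OpenCV has them; the pictures are not rectified), "R" (3x3) and "t" (3): a world point X has camera coordinates R X + t. Camera axes: x right, y down, z forward; pixel columns grow to the right and rows downward; lengths in mm; the calibration is good to about 2 mm. A picture is of the moment at which its call begins. camera_info takes no time and is no camera call.
- ctrl.finish_job(): hands the job in, once; it reports no verdict.
Trained networks look in the newest picture that a camera, given by its name, has taken for a name from the list of things; names that differ only in an ending like _2 or _b are one class to them, and where a whole thing is asked for, a point or a joint stands for the part that bears it (a point fixed in the world has none). Each returns a list of dicts, best first, with "score" (0 to 1); they miss things now and then, are a little off and sometimes report something else, mostly with a low value. They report only what shows in the picture. A call takes as long as a camera call. They do not tell look-alikes from the thing itself.
- viewer.find_in(camera, label): "location" ([column, row] as shares, 0 to 1, of the picture: columns of its width, rows of its height, amid what is visible of it).
The state is a dict: "clock": time; "qpos": joint angles; "qd": joint speeds; "tau": joint torques, N m; "eef_pos": TCP position; "tool_rot": TCP orientation; "force": force on the tool from outside, world axes, zero at the start; "torque": the same for the moment, N m; "width": finger opening in mm.
Only numpy, scipy, OpenCV 4.12 (cv2) and the standard library are available. Lean on these libraries where they do the work, as an engineer would, in place of code of your own. Each camera call takes 0.05 s, during which the arm holds its last target. There are 200 camera calls.

### The job

Take the red cutter out of the rack and set its shank upright and fully home in the open collet of the upturned trim router, pressing gently. Then turn the brass collet nut clockwise (seen from above) until the jaws grip the shank firmly, without overtightening it. Leave the other cutters, the rack, the paint tin and the wrench where they are.

Things in the scene. Friction and masses are not known exactly. Their poses are not given: they have to be found in the camera images.
- red_head (a point): Centre of the red cutting head of the loose red cutter, on its axis; z points along the cutter away from its shank. Cutter: 62 mm long, about 120 g; the red head is a cylinder 24 mm in diameter and 22 mm tall; below it is a plain steel shank, 12 mm in diameter and 40 mm long with a bevelled foot. It starts upright, shank down, in one of the three holes of the rack.
- red_tip (a point): The foot of the red cutter's shank (centre of its lower end face), 51 mm below the centre of its head.
- red_cutter: The loose red cutter as a whole; origin at the foot of its shank, z along its axis towards the head.
- rack: Wooden rack, 70 x 190 x 34 mm, fixed to the table; origin at the centre of its underside. Three upright square holes, 14 mm wide and 22 mm deep, stand in a row along its y axis at -60, 0 and +60 mm; each holds one cutter, and which cutter stands where differs. The heads stand 18 mm clear above the rack's top.
- router: Trim router clamped upside down in a wooden stand fixed to the table, collet upwards; origin at the centre of the stand's underside, z up. The black motor body is 70 mm in diameter and narrows to a 33 mm steel neck from 124 to 152 mm up; on it sits the brass nut, from 152 to 170 mm up; the stand is 130 x 150 mm and its clamp blocks stay below 82 mm. It stands at a different place and yaw each time, and is fixed.
- nut_center (a point): Centre of the round ribbed brass collet nut (40 mm in diameter, 18 mm tall) on the router's upright axis, 161 mm above the table; this point does not turn with the nut. The nut turns about that axis, clockwise from above to tighten, and can be taken anywhere round its rim with the cutter standing between the fingers. It stays where it is left.
- collet_mouth (a point): Centre of the collet's mouth, level with the top of the nut, 170 mm above the table, on the router's upright axis. The bore between the four jaws is 13 to 16 mm wide when open, with a bevelled lead-in 23 mm wide and 5 mm deep at the top.
- seat: The bottom of the collet's bore: a flat steel face, origin at the centre of the face, 32 mm below the mouth (138 mm above the table), z up. With the shank fully home its foot stands on it, and the underside of the red head is then 8 mm above the top of the nut and its top 30 mm above the nut. Never press on it with more than 35 N.
- jaw0: One of four steel jaws round the bore; origin on the axis, 140 mm up. They close together, 2.6 mm per rad of nut. How far open they were left differs: 0.2 to 0.9 rad of turn until they touch the shank. The free nut drags at a steady 0.45 N m while turning (less reads when paused); then torque climbs by 0.1 N m per 0.1 rad. Firm is 0.15 to 0.3 N m above the free reading; 0.35 is too much.
- jaw1: Steel collet jaw 1, like jaw 0, 90 degrees round from it; origin on the router's axis, 140 mm above the table.
- jaw2: Steel collet jaw 2, like jaw 0, 180 degrees round from it; origin on the router's axis, 140 mm above the table.
- jaw3: Steel collet jaw 3, like jaw 0, 270 degrees round from it; origin on the router's axis, 140 mm above the table.
- blue_cutter: Blue cutter (shank 12 mm, head 16 mm in diameter, 70 mm long in all), standing in the rack; origin at the foot of its shank. Leave it alone.
- yellow_cutter: Yellow cutter (shank 12 mm, flat head 32 mm in diameter, 52 mm long in all), standing in the rack; origin at the foot of its shank. Leave it alone.
- paint_tin: Loose paint tin, 76 mm in diameter and 100 mm tall; origin at the centre of its underside. Leave it alone.
- wrench: Loose wrench, 170 mm long, lying on the table; origin on the underside. Leave it alone.
Things that resemble listed ones, but are neither listed nor needed, are in the scene too. There is more than one size of the red_cutter; the job needs the smallest.

How it is judged:
By the outcome, as a careful person would: the job done as asked, in the order asked, and still so for the second after the job is handed in, with the robot touching nothing.
It also fails if it takes over 72 s, if anything falls off the work surface, if the arm or the gripper's body presses on something with over 40 N, if the wrist force passes 120 N, or if a joint passes its speed limit or range.

## Working session

There is one attempt and no reset: what is moved stays moved. The work goes in short steps, Python scripts to look and compute and a tool call to move; the robot and the scene stay as the last step left them, time stands still between calls to the robot, and variables do not carry over. Pictures are saved under pics/ and viewed, about 8 in all and at most 12, crops included, and the job is handed in when it is done.

Besides the shell and the picture viewer there is one more tool, called after "Emit:" in YAML: its name, and indented under it one key for each argument. apply_moves: Moves the arm, as the interface text tells. Scaled input: -1 to 1 covers 50 mm each way for a shift and 6 degrees each way for a turn. Its arguments: {"type":"object","properties":{"series":{"type":"array","items":{"type":"array","items":{"type":"array","items":{"type":"number"}}}},"claw":{"type":"number"}},"required":["series"]}

```bash
ls; mkdir -p pics; python3 - <<'E'
from cell import ctrl, viewer
import cv2,numpy as np
print(ctrl.read_state())
for c in ("scene","top"):
    im=viewer.get_image(c); cv2.imwrite(f"pics/{c}0.png",im)
    i=viewer.camera_info(c); print(c,i)
    for l in ("red_head","nut_center","collet_mouth","rack","blue_cutter","yellow_cutter","red_cutter","paint_tin","wrench","router"):
        print(l,[(round(d["score"],2),round(d["location"][0]*512,1),round(d["location"][1]*384,1)) for d in viewer.find_in(c,l)[:4]])
a=cv2.imread("pics/scene0.png");b=cv2.imread("pics/top0.png")
cv2.imwrite("pics/s0.png",cv2.resize(a,(800,600),interpolation=3));cv2.imwrite("pics/t0.png",cv2.resize(b,(800,600),interpolation=3))
E
```

```text
pics
{'clock': 0.0, 'qpos': array([ 1.09119639,  0.62933369,  0.03841953,  1.51836342, -0.02702213,
        0.99626772, -0.02001396]), 'qd': array([ 0.001174  , -0.00078556,  0.00085059, -0.00030795, -0.00121448,
       -0.00077785,  0.00278163]), 'tau': array([ 1.98706821e-04, -5.63396323e+01,  1.22617140e+00, -1.93435639e+01,
        1.09784456e-02,  1.06581356e-02, -1.24029563e-05]), 'eef_pos': array([ 261.15852017, -594.5603387 ,  230.39817663]), 'tool_rot': array([-3.14158452e+00,  1.85528310e-03, -1.15700414e+00]), 'force': array([-0.64286159, -0.4310393 ,  0.10069356]), 'torque': array([-0.02445745, -0.02809691, -0.05901213]), 'width': 85.57626431682858}
scene {'K': array([[417.18048185,   0.        , 248.52354305],
       [  0.        , 417.18048185, 191.55775024],
       [  0.        ,   0.        ,   1.        ]]), 'distortion': array([-0.02380193,  0.        ,  0.        ,  0.        ,  0.        ]), 'R': array([[ 4.91472256e-01,  8.70893229e-01,  8.05846114e-05],
       [ 6.42707716e-01, -3.62637598e-01, -6.74848697e-01],
       [-5.87691938e-01,  3.31721204e-01, -7.37956
[... 583 characters left out ...]
        ,   1.        ]]), 'distortion': array([-0.04803451,  0.        ,  0.        ,  0.        ,  0.        ]), 'R': array([[-0.10643775, -0.99430966,  0.00439278],
       [-0.96993233,  0.10285376, -0.22057286],
       [ 0.21886591, -0.02773798, -0.97536061]]), 't': array([ 135.00630387,  555.6974846 , 1159.00517561])}
red_head [(0.69, 217.3, 236.2), (0.6, 189.1, 160.4), (0.43, 213.4, 194.1), (0.34, 160.1, 270.7)]
nut_center [(0.74, 355.2, 184.4)]
collet_mouth [(0.57, 357.0, 183.9)]
rack [(0.75, 354.0, 183.4)]
blue_cutter []
yellow_cutter []
red_cutter [(0.45, 214.1, 235.7), (0.37, 211.4, 198.0)]
paint_tin [(0.78, 160.1, 268.5)]
wrench [(0.66, 234.2, 146.7)]
router [(0.62, 354.0, 184.4)]
```

View pics/s0.png

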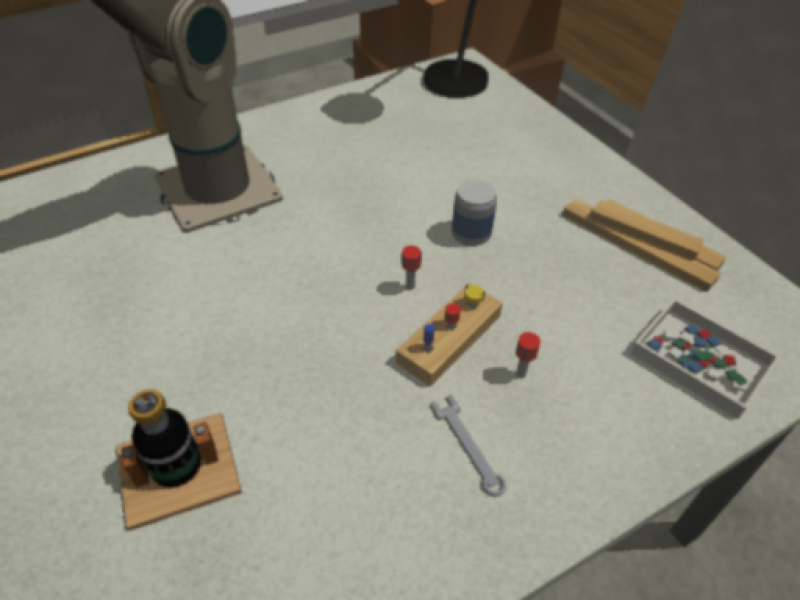

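View pics/t0.png

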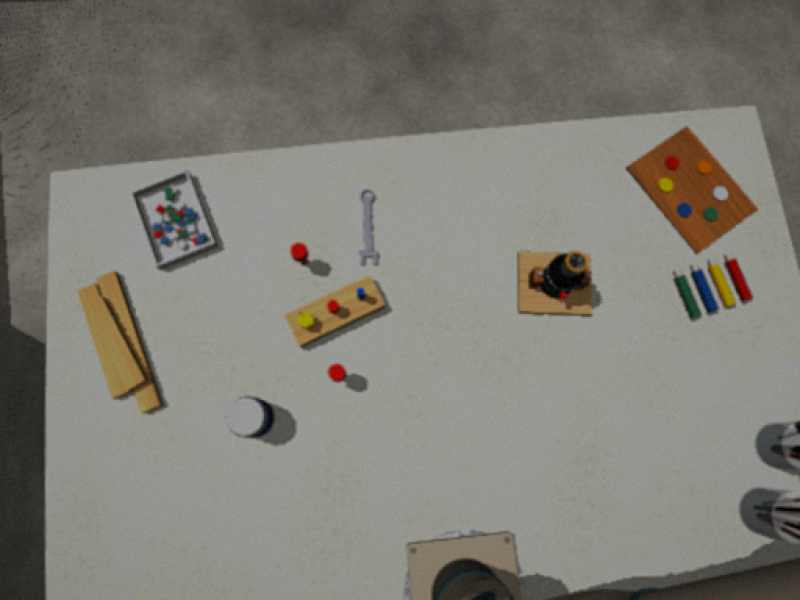

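The scene shows the red cutter in the middle hole of the rack at about (452,315)/800, with two larger red decoys standing free. The nut is at (148,404) in scene and (575,262) in top. The networks' nut hits fall on the router body, so I'll segment the nut by colour.

```bash
cat > h.py <<'E'
import numpy as np,cv2
from cell import ctrl,viewer
def P(c):
    i=viewer.camera_info(c); return i
def norm(c,uv):
    i=P(c); return cv2.undistortPoints(np.array([[uv]],float),i["K"],np.array(i["distortion"]))[0,0]
def proj(c,X):
    i=P(c); r,_=cv2.Rodrigues(i["R"]); return cv2.projectPoints(np.array(X,float).reshape(-1,3),r,i["t"],i["K"],np.array(i["distortion"]))[0][:,0]
def ray(c,uv):
    i=P(c); n=norm(c,uv); return -i["R"].T@i["t"], i["R"].T@np.array([n[0],n[1],1])
def atz(c,uv,z):
    o,d=ray(c,uv); return o+d*(z-o[2])/d[2]
def tri(a,b):
    (o1,d1),(o2,d2)=ray("scene",a),ray("top",b)
    s=np.linalg.lstsq(np.c_[d1,-d2],o2-o1,rcond=None)[0]
    p,q=o1+s[0]*d1,o2+s[1]*d2; return (p+q)/2,np.linalg.norm(p-q)
E
python3 - <<'E'
import cv2,numpy as np
from h import *
ims={c:cv2.imread(f"pics/{c}0.png") for c in("scene","top")}
def comps(c,box,f):
    x0,y0,x1,y1=box; im=ims[c][y0:y1,x0:x1]; m=f(cv2.cvtColor(im,cv2.COLOR_BGR2HSV).astype(int)).astype(np.uint8)
    n,l,s,ce=cv2.connectedComponentsWithStats(m)
    return [(s[k][4],(ce[k]+[x0,y0]).round(1),s[k][:4]+[x0,y0,0,0]) for k in range(1,n) if s[k][4]>8]
red=lambda h:((h[...,0]<8)|(h[...,0]>172))&(h[...,1]>150)&(h[...,2]>70)
print("red s",comps("scene",(230,150,360,240),red)); print("red t",comps("top",(170,140,240,250),red))
def crop(c,x0,y0,w): return cv2.resize(ims[c][y0:y0+w*3//4,x0:x0+w],(400,300),interpolation=cv2.INTER_CUBIC)
cv2.imwrite("pics/c0.png",np.vstack([np.hstack([crop("scene",70,240,60),crop("top",340,150,60)]),np.hstack([crop("scene",250,175,80),crop("top",180,170,80)])]))
E
```

```text
red s [(np.int32(79), array([263.1, 161.7]), array([258, 158,  11,   9])), (np.int32(75), array([289.9, 198.3]), array([285, 194,  10,  12])), (np.int32(113), array([338.2, 218.2]), array([332, 213,  13,  11]))]
red t [(np.int32(82), array([190.8, 160.4]), array([186, 156,  11,  10])), (np.int32(46), array([212.9, 195.4]), array([210, 192,   7,   8])), (np.int32(91), array([215.3, 238.1]), array([210, 233,  11,  11]))]
```

View pics/c0.png

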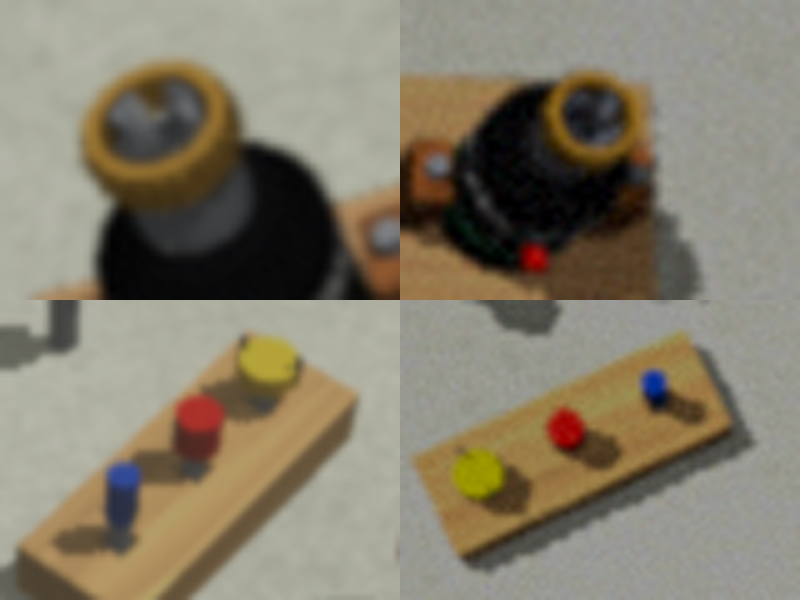

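```bash
python3 - <<'E'
from h import *
print("head",tri((289.4,200.4),(212.8,195.8)), "mouth",tri((93.3,257.5),(368.8,166.8)))
print("at z", atz("scene",(289.4,200.4),41+0),atz("top",(212.8,195.4),46), atz("scene",(93.3,257.5),170),atz("top",(368.8,166.8),170))
# blue/yellow heads for rack direction
def cr(x,y,x0,y0,s): return ((x+.5)/s-.5+x0,(y+.5)/s-.5+y0)
for n,c,t in (("blue top",(123,475-300),(654-400,380-300)),("yellow top",(270,355-300),(478-400,470-300))):
    a=cr(*c,250,175,5);b=cr(*t,180,170,5);print(n,tri(a,b))
# rack top corners in top view
for p in((413-400,461-300),(684-400,334-300),(732-400,432-300),(465-400,553-300)): print(atz("top",cr(*p,180,170,5),34).round(0))
for p in((20,548-300),(357,398-300),(250,333-300)): print("s",atz("scene",cr(*p,250,175,5),34).round(0))
# draw model
for c in("scene","top"):
    im=cv2.imread(f"pics/{c}0.png")
E
```

```text
head (array([566.57551208, 195.98872712,  60.95847913]), np.float64(0.6001812656037602)) mouth (array([ 580.25456655, -260.96799961,  168.4851824 ]), np.float64(1.5414700867789586))
at z [552.52259923 206.55982831  41.        ] [571.34281108 197.24042809  46.        ] [ 581.80287908 -260.14459039  170.        ] [ 579.7204686  -261.23662631  170.        ]
blue top (array([587.73460143, 138.41951798,  81.86970543]), np.float64(1.024284892518736))
yellow top (array([546.71770461, 250.95011607,  66.53757643]), np.float64(0.7299189075267802))
[564. 295.  34.]
[628. 118.  34.]
[561.  95.  34.]
[502. 267.  34.]
s [569.  94.  34.]
s [570. 292.  34.]
s [505. 271.  34.]
```

```bash
cat >> h.py <<'E'
from scipy.spatial.transform import Rotation as Ro
def plan(pos,yaw,ncalls,start=None):
    """rows from the current pose to pos (mm), yaw (deg), tool down"""
    s=ctrl.read_state(); p,R=start or (s["eef_pos"],Ro.from_euler("xyz",s["tool_rot"]))
    G=Ro.from_euler("xyz",[np.pi,0,np.radians(yaw)]); n=5*ncalls; out=[]
    for k in range(n):
        m=n-k
        d=R.inv().apply((np.array(pos)-p)/m)/50; w=np.degrees((R.inv()*G).as_rotvec())/m/6
        r=np.round(np.r_[d,w],2); out.append(r.tolist()); p=p+R.apply(r[:3]*50); R=R*Ro.from_rotvec(np.radians(r[3:]*6))
    for i in range(ncalls): print(str([[[float(x)+0 for x in r] for r in out[5*i:5*i+5]]]).replace(" ","").replace(".0,",",").replace(".0]","]"),np.abs(out[5*i:5*i+5]).max())
    return p,R
def st():
    s=ctrl.read_state(); print({k:np.round(s[k],3 if k in("torque","tool_rot") else 1).tolist() for k in("clock","eef_pos","tool_rot","force","torque","width")}, "q",np.round(s["qpos"],2).tolist())
E
python3 - <<'E'
from h import *
print(ctrl.grip_point_offset, tri((263.1,163.5),(215.3,238.1)),tri((338,221),(190.8,160.4)))
print(plan((566.5,196,150),20,4))
E
```

```text
18.700000000000003 (array([434.97353888, 198.96125314,  74.05706654]), np.float64(0.16599297276502217)) (array([682.87312715, 253.07588601,  72.78600069]), np.float64(1.9579818411459429))
[[[-0.6,-0.6,0.08,0,0,-0.72],[-0.56,-0.64,0.08,0,0,-0.72],[-0.5,-0.68,0.08,0,0,-0.72],[-0.45,-0.72,0.08,0,0,-0.72],[-0.4,-0.75,0.08,0,0,-0.72]]] 0.75
[[[-0.34,-0.78,0.08,0,0,-0.72],[-0.28,-0.8,0.08,0,0,-0.72],[-0.22,-0.82,0.08,0,0,-0.72],[-0.16,-0.83,0.08,0,0,-0.72],[-0.09,-0.84,0.08,0,0,-0.72]]] 0.84
[[[-0.03,-0.85,0.08,0,0,-0.72],[0.03,-0.85,0.08,0,0,-0.72],[0.1,-0.84,0.08,0,0,-0.72],[0.16,-0.83,0.08,0,0,-0.72],[0.22,-0.82,0.08,0,0,-0.72]]] 0.85
[[[0.29,-0.8,0.09,0,0,-0.72],[0.34,-0.77,0.08,0,0,-0.72],[0.4,-0.75,0.09,0,0,-0.71],[0.46,-0.71,0.08,0,0,-0.72],[0.51,-0.68,0.09,0,0,-0.71]]] 0.8
(array([566.68383793, 195.96463678, 149.81298702]), Rotation.from_matrix(array([[ 9.39766445e-01,  3.41817246e-01,  1.56115416e-05],
                            [ 3.41817246e-01, -9.39766445e-01, -4.25425982e-06],
                            [ 1.32170236e-05,  9.33430479e-06, -1.00000000e+00]])))
```

Emit:
apply_moves:
  series:
    - [[-0.6, -0.6, 0.08, 0, 0, -0.72], [-0.56, -0.64, 0.08, 0, 0, -0.72], [-0.5, -0.68, 0.08, 0, 0, -0.72], [-0.45, -0.72, 0.08, 0, 0, -0.72], [-0.4, -0.75, 0.08, 0, 0, -0.72]]
  claw: 0.2

```text
clock: 1.72
eef_pos: [338.4, -396.1, 211.4]
tool_rot: [-3.142, -0.001, -0.778]
force: [-0.6, 0.5, -0.2]
width: 51.4
```

Emit:
apply_moves:
  series:
    - [[-0.34, -0.78, 0.08, 0, 0, -0.72], [-0.28, -0.8, 0.08, 0, 0, -0.72], [-0.22, -0.82, 0.08, 0, 0, -0.72], [-0.16, -0.83, 0.08, 0, 0, -0.72], [-0.09, -0.84, 0.08, 0, 0, -0.72]]

```text
clock: 2.35
eef_pos: [414.7, -198.5, 191.5]
tool_rot: [3.142, -0.001, -0.401]
force: [0.6, 0.6, -0.4]
width: 51.2
```

Emit:
apply_moves:
  series:
    - [[-0.03, -0.85, 0.08, 0, 0, -0.72], [0.03, -0.85, 0.08, 0, 0, -0.72], [0.1, -0.84, 0.08, 0, 0, -0.72], [0.16, -0.83, 0.08, 0, 0, -0.72], [0.22, -0.82, 0.08, 0, 0, -0.72]]

```text
clock: 2.98
eef_pos: [490.7, -0.4, 171.4]
tool_rot: [3.141, -0.001, -0.024]
force: [-0.3, -0.0, 0.0]
width: 51.1
```

Emit:
apply_moves:
  series:
    - [[0.29, -0.8, 0.09, 0, 0, -0.72], [0.34, -0.77, 0.08, 0, 0, -0.72], [0.4, -0.75, 0.09, 0, 0, -0.71], [0.46, -0.71, 0.08, 0, 0, -0.72], [0.51, -0.68, 0.09, 0, 0, -0.71]]

```text
clock: 3.6
eef_pos: [567.4, 197.1, 149.8]
tool_rot: [3.141, -0.0, 0.351]
force: [0.4, 0.2, -0.3]
width: 51.8
```

```bash
python3 - <<'E'
from h import *
st()
o=[]
for c,x,y in(("scene",245,150),("top",170,150)):
    im=viewer.get_image(c); cv2.imwrite(f"pics/{c}1.png",im)
    s=ctrl.read_state()
    o.append(cv2.resize(im[y:y+75,x:x+100],(400,300),interpolation=cv2.INTER_CUBIC))
cv2.imwrite("pics/c1.png",np.hstack(o))
plan((566.5,196,48),20,1)
E
```

```text
{'clock': 3.6, 'eef_pos': [567.4, 197.1, 149.8], 'tool_rot': [3.141, -0.0, 0.351], 'force': [0.4, 0.2, -0.3], 'torque': [-0.008, -0.043, 0.012], 'width': 51.8} q [-0.16, 0.67, -0.35, 1.73, 0.31, 0.79, -0.31]
[[[-0.01,0.02,0.41,-0.01,-0.01,0.01],[-0.01,0.03,0.41,-0.01,-0.01,0.01],[-0.02,0.02,0.4,-0.01,0,0.01],[-0.01,0.03,0.41,-0.01,-0.01,0.02],[-0.02,0.02,0.4,0,0,0.01]]] 0.41
```

View pics/c1.png

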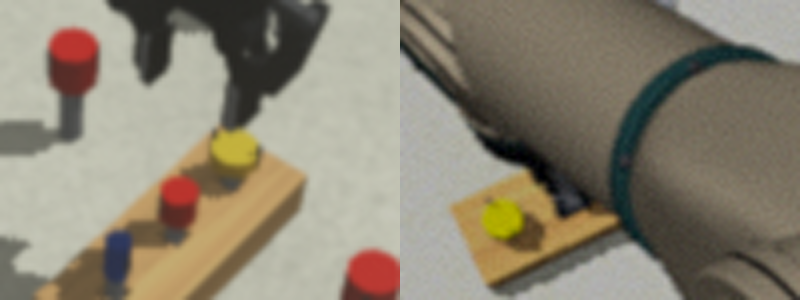

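The crop shows the open fingers straddling a point above the red cutter at about (180,205), with its neighbours clear. I'll descend and grip.

Emit:
apply_moves:
  series:
    - [[-0.01, 0.02, 0.41, 0, 0, 0], [-0.01, 0.03, 0.41, 0, 0, 0], [-0.02, 0.02, 0.4, 0, 0, 0], [-0.01, 0.03, 0.41, 0, 0, 0], [-0.02, 0.02, 0.4, 0, 0, 0]]

```text
clock: 4.32
eef_pos: [565.6, 188.0, 47.8]
tool_rot: [3.141, 0.0, 0.348]
force: [-0.2, 0.4, -1.1]
width: 51.2
```

```bash
python3 - <<'E'
from h import *
st()
im=viewer.get_image("scene"); cv2.imwrite("pics/scene2.png",im)
print(proj("scene",[[567,196,63],[567,196,48]]))
x,y=245,150
cv2.imwrite("pics/c2.png",cv2.resize(im[y:y+75,x:x+100],(800,600),interpolation=cv2.INTER_CUBIC))
E
```

```text
{'clock': 4.3, 'eef_pos': [565.6, 188.0, 47.8], 'tool_rot': [3.141, 0.0, 0.348], 'force': [-0.2, 0.4, -1.1], 'torque': [-0.044, -0.026, -0.011], 'width': 51.2} q [-0.19, 0.81, -0.28, 1.8, 0.38, 0.58, -0.36]
[[289.68301009 199.94226741]
 [289.23815448 203.96706932]]
```

View pics/c2.png

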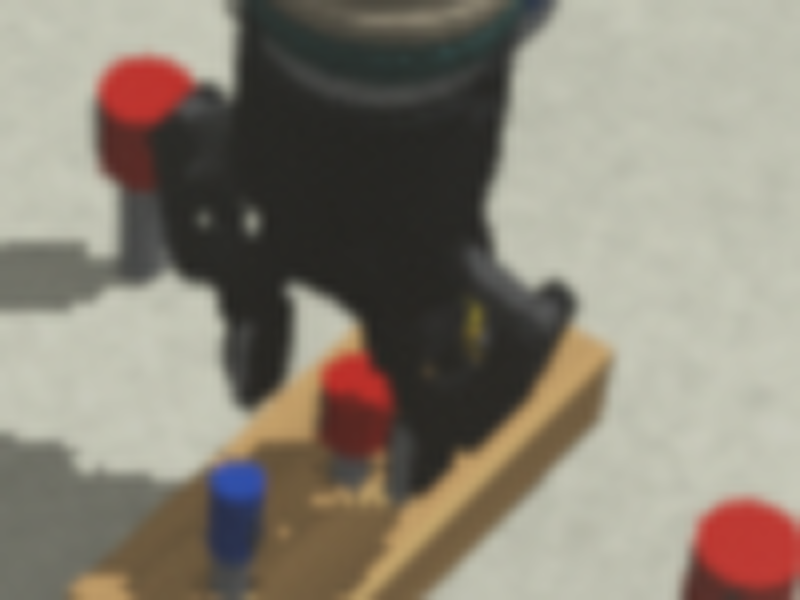

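```bash
python3 - <<'E'
from h import *
st()
viewer.camera_info("top"); viewer.get_image("scene"); st(); viewer.get_image("scene"); st()
print(proj("scene",[[566,190,48],[566,190,63],[567,196,63]]))
E
```

```text
{'clock': 4.4, 'eef_pos': [563.8, 187.1, 45.4], 'tool_rot': [3.141, 0.004, 0.348], 'force': [-0.9, -0.7, -1.0], 'torque': [-0.053, 0.056, 0.013], 'width': 51.3} q [-0.19, 0.82, -0.28, 1.8, 0.38, 0.58, -0.36]
{'clock': 4.4, 'eef_pos': [563.9, 187.3, 46.5], 'tool_rot': [3.141, 0.004, 0.348], 'force': [-1.1, 0.1, -0.4], 'torque': [-0.038, -0.017, 0.023], 'width': 51.1} q [-0.19, 0.81, -0.28, 1.8, 0.38, 0.58, -0.36]
{'clock': 4.5, 'eef_pos': [564.8, 188.0, 47.7], 'tool_rot': [3.141, 0.002, 0.348], 'force': [-0.4, 0.2, 1.3], 'torque': [-0.005, -0.022, -0.001], 'width': 51.2} q [-0.19, 0.81, -0.28, 1.8, 0.38, 0.58, -0.36]
[[286.96743795 204.60848194]
 [287.38814011 200.58503745]
 [289.68301009 199.94226741]]
```

Emit:
apply_moves:
  series:
    - [[0.04, -0.07, 0, 0, 0, 0], [0.04, -0.07, 0, 0, 0, 0], [0, 0, 0, 0, 0, 0], [0, 0, 0, 0, 0, 0], [0, 0, 0, 0, 0, 0]]

```text
clock: 5.1
eef_pos: [566.8, 196.9, 48.4]
tool_rot: [3.141, 0.0, 0.349]
force: [0.2, 0.6, 0.2]
width: 51.3
```

Emit:
apply_moves:
  series:
    - [[0, 0, 0, 0, 0, 0], [0, 0, 0, 0, 0, 0], [0, 0, 0, 0, 0, 0], [0, 0, 0, 0, 0, 0], [0, 0, 0, 0, 0, 0]]
  claw: -1

```text
clock: 5.72
eef_pos: [566.6, 197.0, 48.4]
tool_rot: [3.141, 0.0, 0.349]
force: [-1.2, -1.6, 4.1]
width: 22.1
```

```bash
python3 - <<'E'
from h import *
st()
E
```

```text
{'clock': 5.7, 'eef_pos': [566.6, 197.0, 48.4], 'tool_rot': [3.141, 0.0, 0.349], 'force': [-1.2, -1.6, 4.1], 'torque': [-0.224, 0.392, 0.042], 'width': 22.1} q [-0.21, 0.82, -0.28, 1.79, 0.38, 0.59, -0.37]
```

Emit:
apply_moves:
  series:
    - [[0, 0, -0.05, 0, 0, 0], [0, 0, -0.1, 0, 0, 0], [0, 0, -0.4, 0, 0, 0], [0, 0, -0.8, 0, 0, 0], [0, 0, -1, 0, 0, 0]]

```text
clock: 6.35
eef_pos: [566.2, 196.8, 166.3]
tool_rot: [-3.141, 0.002, 0.349]
force: [1.8, 0.2, -1.7]
width: 22.4
```

Emit:
apply_moves:
  series:
    - [[0, 0, -1, 0, 0, 0], [0, 0, -0.8, 0, 0, 0], [0, 0, -0.4, 0, 0, 0], [0, 0, 0, 0, 0, 0], [0, 0, 0, 0, 0, 0]]

```text
clock: 6.98
eef_pos: [566.2, 196.6, 274.7]
tool_rot: [3.141, 0.002, 0.349]
force: [-1.1, 0.5, -1.1]
width: 22.4
```

```bash
python3 - <<'E'
from h import *
st()
im=viewer.get_image("scene"); cv2.imwrite("pics/scene3.png",im)
x,y=230,80
cv2.imwrite("pics/c3.png",cv2.resize(im[y:y+120,x:x+160],(800,600),interpolation=cv2.INTER_CUBIC))
E
```

```text
{'clock': 7.0, 'eef_pos': [566.2, 196.6, 274.7], 'tool_rot': [3.141, 0.002, 0.349], 'force': [-1.1, 0.5, -1.1], 'torque': [0.049, 0.021, -0.013], 'width': 22.4} q [-0.13, 0.54, -0.4, 1.6, 0.23, 1.05, -0.25]
```

View pics/c3.png

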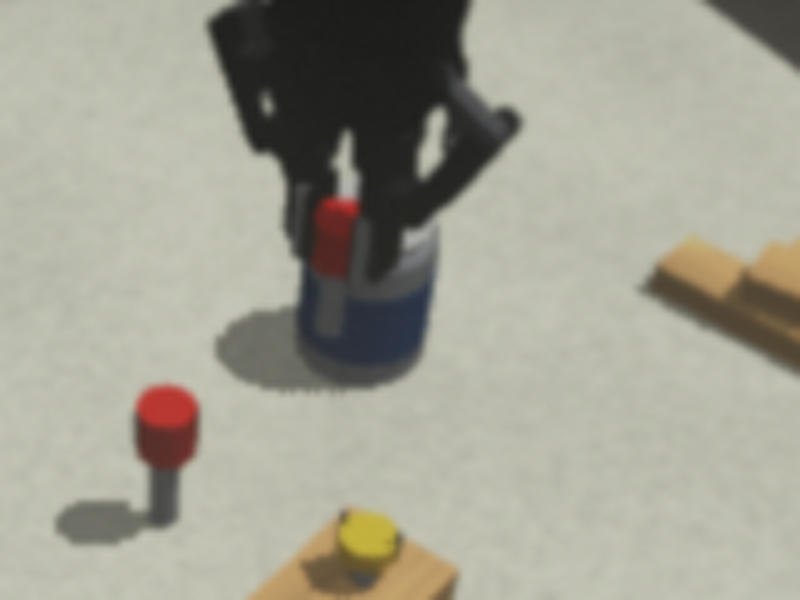

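The cutter is held clear of the rack: head at (337,238) in the crop, shank foot at (330,333), with the tin behind it. I'll check its tilt and plan the transfer.

```bash
python3 - <<'E'
from h import *
a=proj("scene",[[566.2,196.6,238.3],[566.2,196.6,300.3],[566.2,196.6,289.3]]); print((a-[230,80])*5)
R=Ro.from_euler("xyz",[np.pi,0,np.radians(20)])
s=(np.array([566.3,196.6,274.5]),R)
for yaw in (-70,-66):
    print(yaw); p,_=plan((581,-261,262),yaw,4,s); print(p)
E
```

```text
[[328.55588785 325.75965043]
 [341.31272712 209.48009458]
 [338.95260965 231.01457365]]
-70
[[[-0.14,0.44,0.01,0,0,0.75],[-0.11,0.44,0.01,0,0,0.75],[-0.07,0.45,0.01,0,0,0.75],[-0.04,0.46,0.01,0,0,0.75],[0,0.46,0.01,0,0,0.75]]] 0.75
[[[0.03,0.46,0.01,0,0,0.75],[0.07,0.45,0.01,0,0,0.75],[0.11,0.45,0.01,0,0,0.75],[0.14,0.44,0.01,0,0,0.75],[0.17,0.42,0.01,0,0,0.75]]] 0.75
[[[0.21,0.41,0.02,0,0,0.75],[0.24,0.39,0.01,0,0,0.75],[0.27,0.37,0.02,0,0,0.75],[0.29,0.35,0.01,0,0,0.75],[0.32,0.32,0.02,0,0,0.75]]] 0.75
[[[0.35,0.3,0.01,0,0,0.75],[0.37,0.27,0.02,0,0,0.75],[0.39,0.24,0.01,0,0,0.75],[0.4,0.21,0.02,0,0,0.75],[0.42,0.17,0.01,0,0,0.75]]] 0.75
[ 581.04872846 -260.7740318   262.        ]
-66
[[[-0.14,0.44,0.01,0,0,0.72],[-0.11,0.44,0.01,0,0,0.72],[-0.08,0.45,0.01,0,0,0.72],[-0.04,0.46,0.01,0,0,0.72],[-0.01,0.46,0.01,0,0,0.72]]] 0.72
[[[0.03,0.46,0.01,0,0,0.72],[0.06,0.45,0.01,0,0,0.72],[0.1,0.45,0.01,0,0,0.71],[0.13,0.44,0.01,0,0,0.72],[0.16,0.43,0.01,0,0,0.71]]] 0.72
[[[0.19,0.41,0.02,0,0,0.72],[0.22,0.4,0.01,0,0,0.71],[0.25,0.38,0.02,0,0,0.72],[0.28,0.36,0.01,0,0,0.71],[0.31,0.34,0.02,0,0,0.72]]] 0.72
[[[0.33,0.32,0.01,0,0,0.71],[0.35,0.29,0.02,0,0,0.72],[0.38,0.26,0.01,0,0,0.71],[0.39,0.23,0.02,0,0,0.72],[0.41,0.2,0.01,0,0,0.71]]] 0.72
[ 581.09096874 -260.68940551  262.        ]
```

Emit:
apply_moves:
  series:
    - [[-0.07, 0.2, 0, 0, 0, 0], [-0.13, 0.4, 0, 0, 0, 0], [-0.2, 0.6, 0, 0, 0, 0], [-0.26, 0.8, 0, 0, 0, 0], [-0.26, 0.8, 0, 0, 0, 0]]

```text
clock: 7.65
eef_pos: [571.1, 46.4, 275.5]
tool_rot: [3.141, 0.001, 0.347]
force: [0.4, 0.3, -0.8]
width: 22.1
```

Emit:
apply_moves:
  series:
    - [[-0.26, 0.8, 0, 0, 0, 0], [-0.26, 0.8, 0, 0, 0, 0], [-0.26, 0.8, 0, 0, 0, 0], [-0.26, 0.8, 0, 0, 0, 0], [-0.26, 0.8, 0, 0, 0, 0]]

```text
clock: 8.28
eef_pos: [577.6, -163.8, 275.6]
tool_rot: [3.141, 0.001, 0.347]
force: [1.1, 0.3, -1.5]
width: 22.5
```

Emit:
apply_moves:
  series:
    - [[-0.26, 0.8, 0.05, 0, 0, 0], [-0.16, 0.5, 0.05, 0, 0, 0], [-0.1, 0.3, 0.05, 0, 0, 0], [-0.07, 0.2, 0.05, 0, 0, 0], [-0.04, 0.1, 0.05, 0, 0, 0]]

```text
clock: 8.9
eef_pos: [581.5, -260.4, 263.1]
tool_rot: [-3.141, -0.0, 0.349]
force: [0.2, -0.0, -1.0]
width: 21.8
```

Emit:
apply_moves:
  series:
    - [[0, 0, 0, 0, 0, 0], [0, 0, 0, 0, 0, 0], [0, 0, 0, 0, 0, 0], [0, 0, 0, 0, 0, 0], [0, 0, 0, 0, 0, 0]]

```text
clock: 9.52
eef_pos: [581.7, -260.3, 263.4]
tool_rot: [3.141, -0.0, 0.349]
force: [-0.5, 0.1, -1.7]
width: 22.2
```

```bash
python3 - <<'E'
from h import *
st()
o=[]
for c,x,y in(("scene",50,205),("top",320,130)):
    im=viewer.get_image(c); cv2.imwrite(f"pics/{c}4.png",im)
    o.append(cv2.resize(im[y:y+80,x:x+80],(400,400),interpolation=cv2.INTER_CUBIC))
    p=ctrl.read_state()["eef_pos"]
    print(c,(proj(c,[[p[0],p[1],p[2]-36.4],[p[0],p[1],p[2]+14.6],[p[0],p[1],170],[581,-261,170]])-[x,y]+.5)*5)
cv2.imwrite("pics/c4.png",np.hstack(o)); st()
E
```

```text
{'clock': 9.5, 'eef_pos': [581.7, -260.3, 263.4], 'tool_rot': [3.141, -0.0, 0.349], 'force': [-0.5, 0.1, -1.7], 'torque': [0.039, -0.016, -0.038], 'width': 22.2} q [0.59, 0.6, -0.36, 1.51, 0.23, 1.08, 0.53]
scene [[173.94441779 174.84956703]
 [129.758741    85.06946214]
 [218.33963026 264.84272614]
 [216.15457362 264.36171814]]
top [[274.79283678 153.87146157]
 [304.65519691 124.64314338]
 [244.49178729 183.50897015]
 [245.7108452  184.39956442]]
{'clock': 9.6, 'eef_pos': [581.6, -260.4, 263.4], 'tool_rot': [3.142, -0.0, 0.349], 'force': [-0.3, 0.6, -0.8], 'torque': [-0.057, 0.003, -0.01], 'width': 22.1} q [0.59, 0.6, -0.36, 1.51, 0.23, 1.08, 0.53]
```

View pics/c4.png

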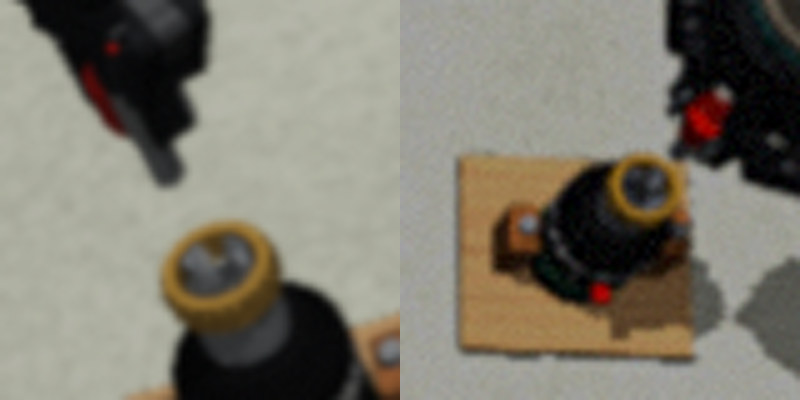

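Scene: foot at (167,178) against a predicted (174,175), and the mouth is close to its prediction. I'll descend to just above the mouth and look again.

Emit:
apply_moves:
  series:
    - [[0, 0, 0.2, 0, 0, 0], [0, 0, 0.3, 0, 0, 0], [0, 0, 0.3, 0, 0, 0], [0, 0, 0.15, 0, 0, 0], [0, 0, 0, 0, 0, 0]]

```text
clock: 10.25
eef_pos: [581.1, -260.3, 214.8]
tool_rot: [-3.14, 0.001, 0.349]
force: [1.1, -0.8, -0.5]
width: 22.3
```

```bash
python3 - <<'E'
from h import *
st()
o=[]
for c,x,y in(("scene",70,230),("top",345,140)):
    im=viewer.get_image(c); cv2.imwrite(f"pics/{c}5.png",im)
    o.append(cv2.resize(im[y:y+50,x:x+50],(400,400),interpolation=cv2.INTER_CUBIC))
    p=ctrl.read_state()["eef_pos"]
    print(c,(proj(c,[[p[0],p[1],p[2]-36.4],[p[0],p[1],p[2]+14.6],[p[0],p[1],170],[581,-261,170]])-[x,y]+.5)*8)
cv2.imwrite("pics/c5.png",np.hstack(o)); st()
E
```

```text
{'clock': 10.2, 'eef_pos': [581.1, -260.3, 214.8], 'tool_rot': [-3.14, 0.001, 0.349], 'force': [1.1, -0.8, -0.5], 'torque': [-0.032, -0.008, 0.035], 'width': 22.3} q [0.58, 0.65, -0.35, 1.57, 0.25, 0.98, 0.51]
scene [[178.248767   201.72844212]
 [113.89739829  71.27250475]
 [189.17052719 223.84185618]
 [185.84731779 222.97874903]]
top [[199.06011495 205.00064523]
 [242.9686382  162.00786899]
 [191.15074312 212.74223494]
 [193.13735233 215.03930307]]
{'clock': 10.4, 'eef_pos': [581.9, -260.4, 216.1], 'tool_rot': [3.141, -0.001, 0.349], 'force': [0.4, -0.2, -0.9], 'torque': [-0.04, -0.032, 0.083], 'width': 22.2} q [0.58, 0.64, -0.35, 1.57, 0.25, 0.98, 0.51]
```

View pics/c5.png

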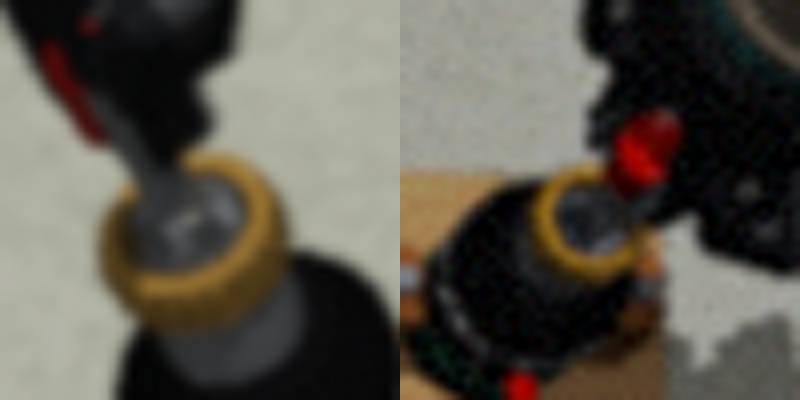

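Scene: the foot at about (163,205) sits left of the mouth axis, which passes near (180,197) at that height, roughly 4 mm off. Next I'll fit the nut silhouette numerically to pin down the mouth.

```bash
python3 - <<'E'
from h import *
from scipy.optimize import minimize
th=np.linspace(0,2*np.pi,60,endpoint=False)
def sil(c,x,y,r,z0,z1,S=8):
    X=np.array([[x+r*np.cos(t),y+r*np.sin(t),z] for z in(z0,z1) for t in th])
    return cv2.convexHull(proj(c,X).astype(np.float32))
tot={}
for c,box in(("scene",(70,240,130,290)),("top",(345,145,395,195))):
    im=cv2.imread(f"pics/{c}0.png"); x0,y0,x1,y1=box
    h=cv2.cvtColor(cv2.resize(im[y0:y1,x0:x1],None,fx=8,fy=8,interpolation=cv2.INTER_CUBIC),cv2.COLOR_BGR2HSV).astype(int)
    m=((h[...,0]>12)&(h[...,0]<28)&(h[...,1]>120)&(h[...,2]>50)).astype(np.uint8)
    m=cv2.morphologyEx(m,cv2.MORPH_OPEN,np.ones((9,9)))
    n,l,s,ce=cv2.connectedComponentsWithStats(m); 
    p=((proj(c,[[581,-261,161]])[0]-[x0,y0]+.5)*8)
    k=min([k for k in range(1,n) if s[k][4]>3000],key=lambda k:np.linalg.norm(ce[k]-p))
    hull=cv2.convexHull(np.argwhere(l==k)[:,::-1].astype(np.int32)); M=cv2.fillPoly(np.zeros_like(m),[hull],1); print(c,s[k])
    def cost(v):
        H=((sil(c,v[0],v[1],20,152,170)-[x0,y0]+.5)*8).astype(np.int32); A=cv2.fillPoly(np.zeros_like(m),[H],1)
        return 1-(A&M).sum()/(A|M).sum()
    tot[c]=cost
    r=min(((cost((x,y)),x,y) for x in np.arange(572,590,.5) for y in np.arange(-268,-252,.5))); print(c,r)
print("both",min((tot["scene"]((x,y))+tot["top"]((x,y)),x,y) for x in np.arange(574,588,.5) for y in np.arange(-266,-254,.5)))
E
```

```text
scene [  102    78   184   173 15931]
scene (np.float64(0.10556153570147109), np.float64(579.5), np.float64(-261.0))
top [ 131  128  124  113 6998]
top (np.float64(0.12532488628979854), np.float64(580.5), np.float64(-263.5))Traceback (most recent call last):
  File "<stdin>", line 22, in <module>
  File "<stdin>", line 22, in <genexpr>
  File "<stdin>", line 18, in cost
  File "<stdin>", line 6, in sil
  File "h.py", line 8, in proj
    i=P(c); r,_=cv2.Rodrigues(i["R"]); return cv2.projectPoints(np.array(X,float).reshape(-1,3),r,i["t"],i["K"],np.array(i["distortion"]))[0][:,0]
  File "h.py", line 4, in P
    i=viewer.camera_info(c); return i
ValueError: time passes only in moves, steps and waits
```

Emit:
apply_moves:
  series:
    - [[0, -0.05, 0, 0, 0, 0], [0, 0, 0.08, 0, 0, 0], [0, 0, 0.08, 0, 0, 0], [0, 0, 0.06, 0, 0, 0], [0, 0, 0, 0, 0, 0]]

```text
clock: 10.98
eef_pos: [580.5, -258.1, 204.4]
tool_rot: [-3.141, 0.001, 0.349]
force: [0.4, 0.7, -0.7]
width: 22.1
```

```bash
python3 - <<'E'
from h import *
st()
o=[]
for c,x,y in(("scene",70,230),("top",345,140)):
    im=viewer.get_image(c); cv2.imwrite(f"pics/{c}6.png",im)
    o.append(cv2.resize(im[y:y+50,x:x+50],(400,400),interpolation=cv2.INTER_CUBIC))
cv2.imwrite("pics/c6.png",np.hstack(o)); st()
E
```

```text
{'clock': 11.0, 'eef_pos': [580.5, -258.1, 204.4], 'tool_rot': [-3.141, 0.001, 0.349], 'force': [0.4, 0.7, -0.7], 'torque': [-0.027, -0.024, 0.034], 'width': 22.1} q [0.58, 0.65, -0.34, 1.58, 0.26, 0.95, 0.5]
{'clock': 11.1, 'eef_pos': [580.8, -258.1, 204.8], 'tool_rot': [-3.142, -0.0, 0.349], 'force': [-0.4, -0.3, 0.2], 'torque': [-0.023, -0.028, -0.007], 'width': 22.3} q [0.58, 0.65, -0.34, 1.58, 0.26, 0.95, 0.5]
```

View pics/c6.png

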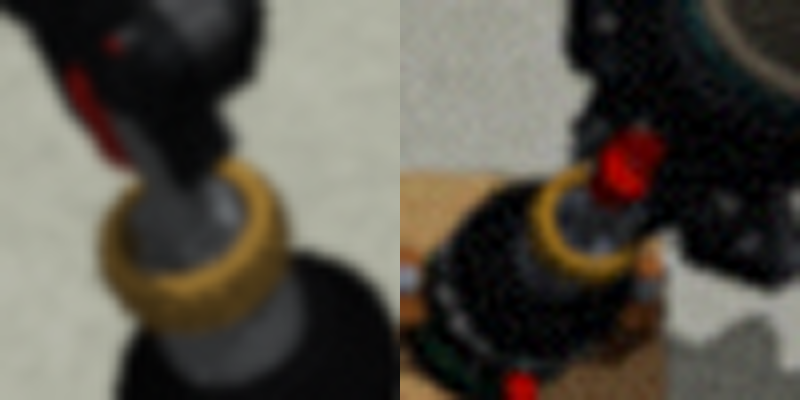

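Scene: the shank enters the mouth near (178,205), roughly centred in the ring, and no force shows. I'll descend in small steps and watch the force.

Emit:
apply_moves:
  series:
    - [[0, 0, 0.03, 0, 0, 0], [0, 0, 0.03, 0, 0, 0], [0, 0, 0.03, 0, 0, 0], [0, 0, 0.03, 0, 0, 0], [0, 0, 0, 0, 0, 0]]

```text
clock: 11.7
eef_pos: [580.6, -258.1, 198.6]
tool_rot: [-3.141, 0.0, 0.349]
force: [0.8, -0.6, -0.8]
width: 22.3
```

```bash
python3 -c "
from h import *
st()"
```

```text
{'clock': 11.7, 'eef_pos': [580.6, -258.1, 198.6], 'tool_rot': [-3.141, 0.0, 0.349], 'force': [0.8, -0.6, -0.8], 'torque': [0.032, 0.033, 0.04], 'width': 22.3} q [0.58, 0.66, -0.34, 1.59, 0.26, 0.94, 0.5]
```

Emit:
apply_moves:
  series:
    - [[0, 0, 0.03, 0, 0, 0], [0, 0, 0.03, 0, 0, 0], [0, 0, 0.03, 0, 0, 0], [0, 0, 0.03, 0, 0, 0], [0, 0, 0, 0, 0, 0]]

```text
clock: 12.32
eef_pos: [580.6, -258.1, 192.6]
tool_rot: [-3.141, 0.0, 0.349]
force: [0.5, 0.1, -0.7]
width: 22.0
```

Emit:
apply_moves:
  series:
    - [[0, 0, 0.03, 0, 0, 0], [0, 0, 0.03, 0, 0, 0], [0, 0, 0.03, 0, 0, 0], [0, 0, 0.03, 0, 0, 0], [0, 0, 0, 0, 0, 0]]

```text
clock: 12.95
eef_pos: [580.7, -258.0, 186.6]
tool_rot: [-3.141, 0.0, 0.349]
force: [-0.1, 1.5, -1.9]
width: 22.5
```

Emit:
apply_moves:
  series:
    - [[0, 0, 0.03, 0, 0, 0], [0, 0, 0.03, 0, 0, 0], [0, 0, 0.03, 0, 0, 0], [0, 0, 0.03, 0, 0, 0], [0, 0, 0, 0, 0, 0]]

```text
clock: 13.58
eef_pos: [580.6, -258.1, 180.6]
tool_rot: [-3.141, 0.0, 0.349]
force: [-0.8, -0.2, -1.6]
width: 21.8
```

Emit:
apply_moves:
  series:
    - [[0, 0, 0.02, 0, 0, 0], [0, 0, 0.02, 0, 0, 0], [0, 0, 0.02, 0, 0, 0], [0, 0, 0, 0, 0, 0], [0, 0, 0, 0, 0, 0]]

```text
clock: 14.2
eef_pos: [580.6, -258.2, 177.7]
tool_rot: [-3.142, 0.0, 0.349]
force: [-0.3, 0.2, -1.7]
width: 21.9
```

Emit:
apply_moves:
  series:
    - [[0, 0, 0.02, 0, 0, 0], [0, 0, 0.02, 0, 0, 0], [0, 0, 0, 0, 0, 0], [0, 0, 0, 0, 0, 0], [0, 0, 0, 0, 0, 0]]

```text
clock: 14.82
eef_pos: [580.6, -258.1, 175.7]
tool_rot: [-3.142, 0.0, 0.349]
force: [-1.2, -0.8, -1.6]
width: 21.8
```

Emit:
apply_moves:
  series:
    - [[0, 0, 0.02, 0, 0, 0], [0, 0, 0, 0, 0, 0], [0, 0, 0, 0, 0, 0], [0, 0, 0, 0, 0, 0], [0, 0, 0, 0, 0, 0]]

```text
clock: 15.45
eef_pos: [580.6, -258.2, 174.8]
tool_rot: [3.142, 0.0, 0.349]
force: [-1.7, -1.7, 0.2]
width: 22.0
```

Emit:
apply_moves:
  series:
    - [[0, 0, 0.02, 0, 0, 0], [0, 0, 0, 0, 0, 0], [0, 0, 0, 0, 0, 0], [0, 0, 0, 0, 0, 0], [0, 0, 0, 0, 0, 0]]

```text
clock: 16.08
eef_pos: [580.8, -258.3, 174.4]
tool_rot: [3.141, -0.0, 0.349]
force: [-3.5, -2.0, 5.3]
width: 22.2
```

Emit:
apply_moves:
  series:
    - [[0, 0, 0.02, 0, 0, 0], [0, 0, 0, 0, 0, 0], [0, 0, 0, 0, 0, 0], [0, 0, 0, 0, 0, 0], [0, 0, 0, 0, 0, 0]]

```text
clock: 16.7
eef_pos: [580.9, -258.4, 174.3]
tool_rot: [3.14, -0.0, 0.349]
force: [-4.5, -0.5, 10.1]
width: 21.8
```

```bash
python3 -c "
from h import *
st()"
```

```text
{'clock': 16.7, 'eef_pos': [580.9, -258.4, 174.3], 'tool_rot': [3.14, -0.0, 0.349], 'force': [-4.5, -0.5, 10.1], 'torque': [-0.234, 1.156, 0.033], 'width': 21.8} q [0.57, 0.69, -0.33, 1.61, 0.27, 0.89, 0.49]
```

The foot met a hard stop at TCP z 174.3–174.4, which is the predicted seat height, at about 10 N. I'll ease off and release, then shift to the nut.

Emit:
apply_moves:
  series:
    - [[0, 0, -0.03, 0, 0, 0], [0, 0, 0, 0, 0, 0], [0, 0, 0, 0, 0, 0], [0, 0, 0, 0, 0, 0], [0, 0, 0, 0, 0, 0]]

```text
clock: 17.32
eef_pos: [580.8, -258.2, 174.4]
tool_rot: [3.141, -0.0, 0.349]
force: [-2.5, -0.3, 5.0]
width: 22.2
```

Emit:
apply_moves:
  series:
    - [[0, 0, 0, 0, 0, 0], [0, 0, 0, 0, 0, 0], [0, 0, 0, 0, 0, 0], [0, 0, 0, 0, 0, 0], [0, 0, 0, 0, 0, 0]]
  claw: 1

```text
clock: 17.95
eef_pos: [580.8, -258.0, 174.3]
tool_rot: [-3.142, -0.0, 0.349]
force: [0.8, -1.1, 0.5]
width: 85.5
```

```bash
python3 - <<'E'
from h import *
st()
o=[]
for c,x,y in(("scene",60,210),("top",335,130)):
    im=viewer.get_image(c); cv2.imwrite(f"pics/{c}7.png",im)
    o.append(cv2.resize(im[y:y+66,x:x+66],(400,400),interpolation=cv2.INTER_CUBIC))
    print(c,(proj(c,[[581,-261,200],[581,-261,189],[581,-261,170]])-[x,y]+.5)*400/66)
cv2.imwrite("pics/c7.png",np.hstack(o)); st()
E
```

```text
{'clock': 18.0, 'eef_pos': [580.8, -258.0, 174.3], 'tool_rot': [-3.142, -0.0, 0.349], 'force': [0.8, -1.1, 0.5], 'torque': [-0.008, -0.01, 0.043], 'width': 85.5} q [0.57, 0.69, -0.33, 1.61, 0.27, 0.89, 0.49]
scene [[173.72394674 234.20514972]
 [184.05477139 255.09092486]
 [201.39948317 290.13541593]]
top [[225.85308523 205.06784298]
 [218.79805394 211.94323331]
 [206.92223661 223.51462354]]
{'clock': 18.0, 'eef_pos': [580.8, -258.1, 174.3], 'tool_rot': [-3.142, -0.0, 0.349], 'force': [0.0, -0.0, 0.6], 'torque': [0.003, -0.047, 0.01], 'width': 85.4} q [0.57, 0.69, -0.33, 1.61, 0.27, 0.89, 0.49]
```

View pics/c7.png

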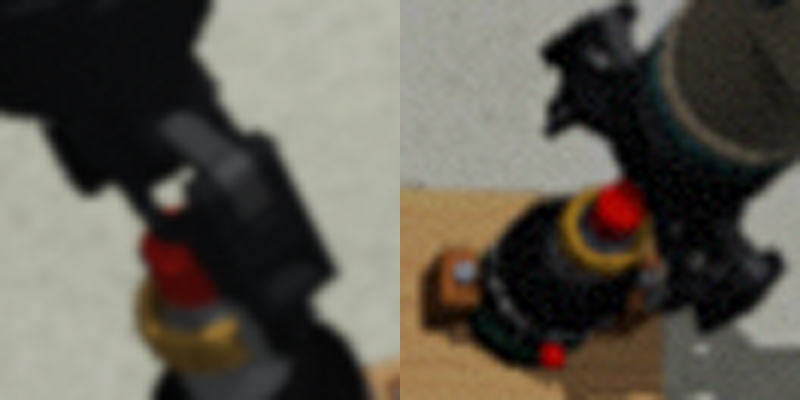

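Both views show the cutter standing in the collet with its head where the model predicts (top crop (620,208)). I'll move down around the nut.

Emit:
apply_moves:
  series:
    - [[0, 0.06, 0, 0, 0, 0], [0, 0, 0.2, 0, 0, 0], [0, 0, 0.2, 0, 0, 0], [0, 0, 0.2, 0, 0, 0], [0, 0, 0.1, 0, 0, 0]]

```text
clock: 18.68
eef_pos: [581.2, -260.7, 138.1]
tool_rot: [-3.14, 0.001, 0.349]
force: [-0.1, -0.3, 0.7]
width: 85.5
```

Emit:
apply_moves:
  series:
    - [[0, 0, 0, 0, 0, 0], [0, 0, 0, 0, 0, 0], [0, 0, 0, 0, 0, 0], [0, 0, 0, 0, 0, 0], [0, 0, 0, 0, 0, 0]]
  claw: -1

```text
clock: 19.3
eef_pos: [579.2, -262.1, 140.1]
tool_rot: [3.142, 0.005, 0.349]
force: [-6.3, -1.5, 6.4]
width: 38.3
```

```bash
python3 -c "
from h import *
st()"
```

```text
{'clock': 19.3, 'eef_pos': [579.2, -262.1, 140.1], 'tool_rot': [3.142, 0.005, 0.349], 'force': [-6.3, -1.5, 6.4], 'torque': [-0.188, 1.421, 0.283], 'width': 38.3} q [0.57, 0.73, -0.32, 1.63, 0.29, 0.83, 0.47]
```

Emit:
apply_moves:
  series:
    - [[-0.05, 0, -0.02, 0, 0, 0], [0, 0, 0, 0, 0, 0], [0, 0, 0, 0, 0, 0], [0, 0, 0, 0, 0, 0], [0, 0, 0, 0, 0, 0]]

```text
clock: 19.92
eef_pos: [579.2, -262.1, 140.2]
tool_rot: [3.141, 0.001, 0.349]
force: [-0.7, -2.2, -2.9]
width: 37.8
```

```bash
python3 -c "
from h import *
st()"
```

```text
{'clock': 19.9, 'eef_pos': [579.2, -262.1, 140.2], 'tool_rot': [3.141, 0.001, 0.349], 'force': [-0.7, -2.2, -2.9], 'torque': [-0.488, 0.432, 0.323], 'width': 37.8} q [0.57, 0.73, -0.32, 1.64, 0.29, 0.82, 0.48]
```

Emit:
apply_moves:
  series:
    - [[0, 0, 0, 0, 0, 0.3], [0, 0, 0, 0, 0, 0.3], [0, 0, 0, 0, 0, 0.3], [0, 0, 0, 0, 0, 0.3], [0, 0, 0, 0, 0, 0.3]]

```text
clock: 20.55
eef_pos: [579.0, -262.1, 140.2]
tool_rot: [3.141, 0.001, 0.189]
force: [-1.5, -3.3, -3.3]
width: 38.0
```

```bash
python3 -c "
from h import *
st()"
```

```text
{'clock': 20.6, 'eef_pos': [579.0, -262.1, 140.2], 'tool_rot': [3.141, 0.001, 0.189], 'force': [-1.5, -3.3, -3.3], 'torque': [-0.782, 0.626, 0.458], 'width': 38.0} q [0.55, 0.72, -0.28, 1.64, 0.25, 0.81, 0.35]
```

Emit:
apply_moves:
  series:
    - [[0, 0, 0, 0, 0, 0.2], [0, 0, 0, 0, 0, 0.2], [0, 0, 0, 0, 0, 0.2], [0, 0, 0, 0, 0, 0.2], [0, 0, 0, 0, 0, 0.2]]

```text
clock: 21.18
eef_pos: [578.9, -262.1, 140.2]
tool_rot: [3.141, 0.001, 0.085]
force: [-3.4, -3.7, -4.3]
width: 37.9
```

```bash
python3 -c "
from h import *
st()"
```

```text
{'clock': 21.2, 'eef_pos': [578.9, -262.1, 140.2], 'tool_rot': [3.141, 0.001, 0.085], 'force': [-3.4, -3.7, -4.3], 'torque': [-0.847, 0.845, 0.438], 'width': 37.9} q [0.53, 0.72, -0.25, 1.64, 0.23, 0.81, 0.27]
```

Emit:
apply_moves:
  series:
    - [[0, 0, 0, 0, 0, 0.2], [0, 0, 0, 0, 0, 0.2], [0, 0, 0, 0, 0, 0.2], [0, 0, 0, 0, 0, 0.2], [0, 0, 0, 0, 0, 0.2]]

```text
clock: 21.8
eef_pos: [578.8, -262.1, 140.2]
tool_rot: [3.141, 0.001, -0.019]
force: [-3.7, -4.1, -4.3]
width: 37.9
```

```bash
python3 -c "
from h import *
st()"
```

```text
{'clock': 21.8, 'eef_pos': [578.8, -262.1, 140.2], 'tool_rot': [3.141, 0.001, -0.019], 'force': [-3.7, -4.1, -4.3], 'torque': [-0.861, 0.906, 0.374], 'width': 37.9} q [0.51, 0.72, -0.22, 1.64, 0.2, 0.81, 0.19]
```

Emit:
apply_moves:
  series:
    - [[0, 0, 0, 0, 0, 0.2], [0, 0, 0, 0, 0, 0.2], [0, 0, 0, 0, 0, 0.2], [0, 0, 0, 0, 0, 0.2], [0, 0, 0, 0, 0, 0.2]]

```text
clock: 22.42
eef_pos: [578.8, -262.0, 140.2]
tool_rot: [3.141, 0.001, -0.124]
force: [-3.8, -4.6, -4.0]
width: 37.9
```

```bash
python3 -c "
from h import *
st()"
```

```text
{'clock': 22.4, 'eef_pos': [578.8, -262.0, 140.2], 'tool_rot': [3.141, 0.001, -0.124], 'force': [-3.8, -4.6, -4.0], 'torque': [-0.85, 1.0, 0.405], 'width': 37.9} q [0.49, 0.72, -0.19, 1.64, 0.17, 0.8, 0.11]
```

Emit:
apply_moves:
  series:
    - [[0, 0, 0, 0, 0, 0.2], [0, 0, 0, 0, 0, 0.2], [0, 0, 0, 0, 0, 0.2], [0, 0, 0, 0, 0, 0.2], [0, 0, 0, 0, 0, 0.2]]

```text
clock: 23.05
eef_pos: [578.6, -262.0, 140.2]
tool_rot: [3.141, 0.001, -0.229]
force: [-4.2, -3.3, -3.5]
width: 38.0
```

```bash
python3 -c "
from h import *
st()"
```

```text
{'clock': 23.0, 'eef_pos': [578.6, -262.0, 140.2], 'tool_rot': [3.141, 0.001, -0.229], 'force': [-4.2, -3.3, -3.5], 'torque': [-0.785, 1.04, 0.442], 'width': 38.0} q [0.48, 0.71, -0.16, 1.64, 0.15, 0.8, 0.02]
```

Emit:
apply_moves:
  series:
    - [[0, 0, 0, 0, 0, 0.2], [0, 0, 0, 0, 0, 0.2], [0, 0, 0, 0, 0, 0.2], [0, 0, 0, 0, 0, 0.2], [0, 0, 0, 0, 0, 0.2]]

```text
clock: 23.68
eef_pos: [578.5, -262.0, 140.2]
tool_rot: [3.141, 0.002, -0.333]
force: [-4.3, -3.4, -3.3]
width: 38.4
```

```bash
python3 -c "
from h import *
st()"
```

```text
{'clock': 23.7, 'eef_pos': [578.5, -262.0, 140.2], 'tool_rot': [3.141, 0.002, -0.333], 'force': [-4.3, -3.4, -3.3], 'torque': [-0.745, 1.093, 0.476], 'width': 38.4} q [0.46, 0.71, -0.13, 1.64, 0.12, 0.8, -0.06]
```

Emit:
apply_moves:
  series:
    - [[0, 0, 0, 0, 0, 0.2], [0, 0, 0, 0, 0, 0.2], [0, 0, 0, 0, 0, 0.2], [0, 0, 0, 0, 0, 0.2], [0, 0, 0, 0, 0, 0.2]]

```text
clock: 24.3
eef_pos: [578.4, -261.9, 140.2]
tool_rot: [3.141, 0.002, -0.438]
force: [-4.4, -3.6, -3.5]
width: 37.8
```

```bash
python3 -c "
from h import *
st()"
```

```text
{'clock': 24.3, 'eef_pos': [578.4, -261.9, 140.2], 'tool_rot': [3.141, 0.002, -0.438], 'force': [-4.4, -3.6, -3.5], 'torque': [-0.724, 1.145, 0.486], 'width': 37.8} q [0.44, 0.71, -0.1, 1.64, 0.09, 0.79, -0.14]
```

Emit:
apply_moves:
  series:
    - [[0, 0, 0, 0, 0, 0.2], [0, 0, 0, 0, 0, 0.2], [0, 0, 0, 0, 0, 0.2], [0, 0, 0, 0, 0, 0.2], [0, 0, 0, 0, 0, 0.2]]

```text
clock: 24.92
eef_pos: [578.3, -261.9, 140.2]
tool_rot: [3.141, 0.002, -0.543]
force: [-6.0, -4.4, -2.7]
width: 38.0
```

```bash
python3 -c "
from h import *
st()"
```

```text
{'clock': 24.9, 'eef_pos': [578.3, -261.9, 140.2], 'tool_rot': [3.141, 0.002, -0.543], 'force': [-6.0, -4.4, -2.7], 'torque': [-0.719, 1.225, 0.604], 'width': 38.0} q [0.42, 0.71, -0.07, 1.64, 0.07, 0.79, -0.22]
```

Emit:
apply_moves:
  series:
    - [[0, 0, 0, 0, 0, 0.13], [0, 0, 0, 0, 0, 0.13], [0, 0, 0, 0, 0, 0.13], [0, 0, 0, 0, 0, 0.13], [0, 0, 0, 0, 0, 0.13]]

```text
clock: 25.55
eef_pos: [578.3, -261.8, 140.2]
tool_rot: [3.141, 0.002, -0.61]
force: [-4.9, -4.3, -2.8]
width: 38.3
```

```bash
python3 -c "
from h import *
st()"
```

```text
{'clock': 25.6, 'eef_pos': [578.3, -261.8, 140.2], 'tool_rot': [3.141, 0.002, -0.61], 'force': [-4.9, -4.3, -2.8], 'torque': [-0.665, 1.248, 0.619], 'width': 38.3} q [0.41, 0.71, -0.05, 1.64, 0.05, 0.79, -0.27]
```

Emit:
apply_moves:
  series:
    - [[0, 0, 0, 0, 0, 0.09], [0, 0, 0, 0, 0, 0.09], [0, 0, 0, 0, 0, 0.09], [0, 0, 0, 0, 0, 0.09], [0, 0, 0, 0, 0, 0.09]]

```text
clock: 26.18
eef_pos: [578.2, -261.8, 140.1]
tool_rot: [3.14, 0.002, -0.657]
force: [-4.0, -4.5, -2.1]
width: 38.2
```

```bash
python3 -c "
from h import *
st()"
```

```text
{'clock': 26.2, 'eef_pos': [578.2, -261.8, 140.1], 'tool_rot': [3.14, 0.002, -0.657], 'force': [-4.0, -4.5, -2.1], 'torque': [-0.667, 1.306, 0.678], 'width': 38.2} q [0.4, 0.71, -0.04, 1.64, 0.04, 0.79, -0.31]
```

Torque is 0.68 N m against a free reading of about 0.44 (+0.24), so the grip is firm. I'll release and retreat.

Emit:
apply_moves:
  series:
    - [[0, 0, 0, 0, 0, 0], [0, 0, 0, 0, 0, 0], [0, 0, 0, 0, 0, 0], [0, 0, 0, 0, 0, 0], [0, 0, 0, 0, 0, 0]]
  claw: 1

```text
clock: 26.8
eef_pos: [579.6, -261.6, 140.4]
tool_rot: [-3.141, -0.0, -0.657]
force: [-0.0, -0.4, 0.3]
width: 85.2
```

Emit:
apply_moves:
  series:
    - [[0, 0, -0.3, 0, 0, 0], [0, 0, -0.6, 0, 0, 0], [0, 0, -0.9, 0, 0, 0], [0, 0, -0.9, 0, 0, 0], [0, 0, -0.6, 0, 0, 0]]

```text
clock: 27.42
eef_pos: [580.1, -262.1, 309.1]
tool_rot: [-3.14, -0.004, -0.657]
force: [-0.1, -0.7, 0.2]
width: 85.6
```

Emit:
apply_moves:
  series:
    - [[0, 0.4, -0.2, 0, 0, 0], [0, 0.8, 0, 0, 0, 0], [0, 0.8, 0, 0, 0, 0], [0, 0.5, 0, 0, 0, 0], [0, 0.2, 0, 0, 0, 0]]

```text
clock: 28.05
eef_pos: [494.0, -371.2, 314.6]
tool_rot: [3.14, 0.002, -0.661]
force: [0.4, 0.3, 0.7]
width: 85.5
```

```bash
python3 - <<'E'
from h import *
st()
o=[]
for c,x,y in(("scene",60,210),("top",335,130)):
    im=viewer.get_image(c); cv2.imwrite(f"pics/{c}8.png",im)
    o.append(cv2.resize(im[y:y+66,x:x+66],(400,400),interpolation=cv2.INTER_CUBIC))
    print(c,(proj(c,[[580,-261,200],[580,-261,178],[580,-261,170]])-[x,y]+.5)*400/66)
f=[cv2.resize(cv2.imread(f"pics/{c}8.png"),(400,200)) for c in("scene","top")]
cv2.imwrite("pics/c8.png",np.vstack([np.hstack(o),np.hstack(f)])); st()
E
```

```text
{'clock': 28.0, 'eef_pos': [494.0, -371.2, 314.6], 'tool_rot': [3.14, 0.002, -0.661], 'force': [0.4, 0.3, 0.7], 'torque': [0.027, -0.031, 0.04], 'width': 85.5} q [0.61, 0.51, -0.03, 1.5, 0.02, 1.14, -0.08]
scene [[172.84083235 231.79279512]
 [193.2910147  273.14288429]
 [200.51944173 287.74985233]]
top [[226.23071052 207.14616984]
 [212.2430311  220.7302168 ]
 [207.28609918 225.54326314]]
{'clock': 28.2, 'eef_pos': [495.5, -369.9, 314.8], 'tool_rot': [3.141, 0.001, -0.659], 'force': [-0.5, -0.8, 0.3], 'torque': [0.046, 0.069, -0.016], 'width': 85.3} q [0.61, 0.51, -0.03, 1.5, 0.01, 1.14, -0.08]
```

View pics/c8.png

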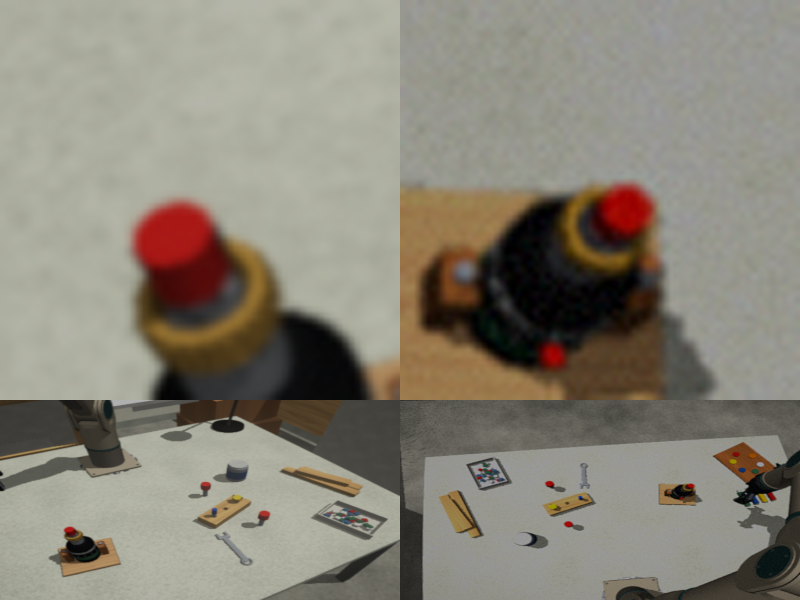

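The cutter stands upright with its head top at (176,230), against (173,232) predicted for a fully seated shank. The rest of the scene is undisturbed.

```bash
python3 -c "
from cell import ctrl
print(ctrl.finish_job())"
```

```text
the job is handed in; nothing more can be done
None
```

The red cutter is in the collet, upright and fully home, and the nut is tightened. I handed the job in at about 28 s on the robot's clock.

- **Seating:** The red cutter from the middle hole of the rack met a hard stop at TCP z of about 174.3 mm; 174.4 mm was predicted for the seat. I pressed with about 10–11 N.
- **Tightening:** I turned the nut about 1.0 rad clockwise. The free torque read 0.37–0.49 N m, about 0.44 on average, and the last reading was 0.68 N m. That is about 0.24 N m above free, inside the firm range.
- **Final pictures:** The head stands upright within a pixel of its predicted seated place. The other cutters, rack, tin and wrench look undisturbed, and the arm is clear.

**Checks that disagreed:**
- The networks' nut detections fell on the router's body, so I found the nut by eye in the crops and with a colour fit.
- The position read just after a fast move was several millimetres off because the arm had not settled. I corrected this before gripping.
- The finger opening read about 2 mm under the true diameters.
- The torque readings scattered by a few hundredths of a N m, so the 0.24 margin is only that exact.

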